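# Set a fume extractor's iris ring to its marker and start it

### The job

Get the solder-fume extractor ready for the next repair: with the fingertips, gently push the iris lever by its upright post around its arc, without gripping it, until the pointer tip stands over the middle of the large brass marker disc (not the small one). Then press the round start button right down, let it come back up, and move clear, leaving the lever at its setting and the things standing around where they are.

Things in the scene. Friction and masses are not known exactly. Their poses are not given: they have to be found in the camera images.
- extractor: Downdraft solder-fume extractor, a grey metal box fixed in place, 270 x 290 x 85 mm (x, y, z). Origin at the centre of its underside, on the table; its front (-x side) roughly faces the robot. On its flat top lie the iris ring, a scale of thin black marks, two brass marker discs and the start button.
- ring_axis (a point): Point on the vertical turning axis of the iris ring, at the height of the extractor's flat top; 15 mm from the extractor's origin along its +x. The aluminium ring is 140 mm across, its top 13 mm above the extractor's top.
- iris (a joint): Angle of the iris ring and lever, rad. It grows counter-clockwise seen from above, 0 and 2.44 are the end stops; at 1.22 the lever points along the extractor's -x. The markers lie at 0.42 and 2.02, which one where varies; the start lies between them. The ring stays where it is left; stiff turning, about 0.18 N m (2 N at the post).
- lever_post (a point): Centre of the top end of the lever's upright black post: 14 mm diameter, standing 85 mm from the ring axis. Its top is 55 mm above the extractor's top; the post is free to push from 16 mm above the extractor's top upward. The lever bar under it is 14 mm wide and its top lies 16 mm above the extractor's top.
- pointer_tip (a point): Outer end of the lever's thin black pointer (4 mm wide), 108 mm from the ring axis, in line with axis and post, 12 mm above the extractor's top; it passes over the marker discs.
- large_marker: Large brass marker disc on the extractor's top, 22 mm diameter, 3 mm thick: the setting wanted. Origin at the centre of its underside, 108 mm from the ring axis.
- small_marker: Small brass marker disc, 10 mm diameter, 3 mm thick, not the setting wanted. Origin at the centre of its underside, 108 mm from the ring axis.
- start_top (a point): Centre of the top face of the round steel start button, 28 mm diameter, 22 mm above the extractor's top (16 mm when fully down), in a black round housing (44 mm diameter, 12 mm high) on the extractor's top, at its corner towards the robot and to the robot's right. Pressed straight down.
- start (a joint): Travel of the start button, m: 0 up, 0.006 fully down (5 N). It springs back.
- flux_jar: Bystander: small jar, 34 mm diameter, 45 mm high, loose, on the extractor's top at its far left corner. Origin at the centre of its underside.
- screwdriver: Bystander: loose screwdriver lying on the table left of the extractor. Origin on its underside.
- solder_spool: Bystander: loose solder spool, 56 mm diameter, 40 mm high, on the table right of the extractor. Origin at the centre of its underside.
- brass_tin: Bystander: loose shallow brass tin, 84 mm across, 22 mm high, on the table right of the extractor. Origin at the centre of its underside.

How it is judged:
By the outcome, as a careful person would: the job done as asked, in the order asked, and still so for the second after the job is handed in, with the robot touching nothing.
It also fails if it takes over 42 s, if anything falls off the work surface, if the arm or the gripper's body presses on something with over 40 N, if the wrist force passes 120 N, or if a joint passes its speed limit or range.

### The arm

A 6-joint arm with a two-finger parallel gripper is mounted at the origin on the work surface. World frame = base frame: x ahead of the robot, y to its left, z up, the work surface at z = 0. Lengths are in mm, angles in rad, forces in N, time in s.
With the tool pointing down it reaches from about 350 to 775 mm from the base axis. Payload 7.3 kg.
Tool frame: the origin (TCP) lies between the finger pads; the fingertips stand bot.tips_ahead ahead of it and the grasp point (between the pads) lies 6 mm ahead of it (bot.tips_ahead is the distance from the TCP to the fingertips, in mm); z points along the fingers, y is the line along which they close (so a half turn about z gives the same grasp; the last joint's range is limited). The gripper opens to 92 mm and grips with 3 to 60 N. Pads are 19 mm wide; open, the fingers measure 130 mm over their backs; the gripper's body (75 mm by 190 mm) begins 47 mm behind the grasp point.
Start: joints at [1.07, 0.342, 1.524, -0, 1.275, -0.146], TCP at [182.372, 492.324, 251.741] pointing down, gripper open.
Joint ranges: [-2.53, 2.53], [-0.77, 2.02], [0.04, 2.7], [-1, 4.14], [0.28, 2.66], [-3.11, 3.11]. Speed limits (rad/s): [2.57, 2.57, 3.14, 3.14, 3.14, 3.14].

### API

Orientations are given as [roll, pitch, yaw] about the fixed x, y, z axes, in that order (R = Rz(yaw) Ry(pitch) Rx(roll)).
In Python, from plant import bot gives the robot as it stands. The module is installed in compiled form; this text tells all that it offers.
- The arm moves only by the tool step_arm, never from a script. Its argument "targets" is one flat list of numbers, 7 for each row, row after row: the opening, from 0 (shut) to 1 (fully open), then the shift along the tool's x, y, z each as a share of 100 mm, from -1 to 1, then the turn, a rotation vector about the tool's x, y, z each as a share of pi/4 rad, from -1 to 1. A call has 1 to 20 rows; each row is the pose to reach, as a shift and turn from the pose commanded when the call began, along the tool's axes at that moment; what a row does not reach only later rows make up. A row lasts 1/8 s, in which the tool goes at most 62.5 mm and 10.7 degrees, less where a joint would pass 70% of its speed; a pose out of reach is approached as far as the arm can. A call with a number of a shift or a turn outside -1 to 1 is refused whole. A call with a gripper value outside its range is refused whole. The fingers move at their own pace and stop on an object; the grip force is fixed at half the most. Time passes only in rows, so rows that repeat a pose let the fingers close. It gives the time, the measured TCP pose, the force, the opening and the grip force at its end, in the units of the state.
- bot.get_obs(): the state, without advancing time (a new reading comes with each control period).
- bot.capture(name): name is "scene" or "top"; returns (picture, depth): 384x512x3 uint8, blue, green, red; 384x512 float32, mm along the optical axis (not along the pixel's ray), 0 where there is no reading.
- bot.camera_info(name): a dict with "fx", "fy", "cx", "cy" (pixels), "k1" (the pictures are not rectified: a ray, as slopes to the right and down, at radius r is drawn at 1 + k1 r^2 times it, then the intrinsics apply), "camera_from_world" (4x4, takes a point from world to camera coordinates). Camera axes: x right, y down, z forward; pixel columns grow to the right and rows downward; lengths in mm; the calibration is good to about 2 mm. A picture is of the moment at which its call begins. camera_info takes no time and is no camera call.
- bot.close_job(): hands the job in; it is judged then, once.
The state is a dict: "time": time; "joint_positions": joint angles; "dq": joint speeds; "tau": joint torques, N m; "tool_pos": TCP position; "tcp_rot": TCP orientation; "contact_force": force on the tool from outside, world axes, zero at the start; "moment": the same for the moment, N m; "grip_width": finger opening in mm; "finger_force": force on a finger pad.
Only numpy, scipy, OpenCV 4.12 (cv2) and the standard library are available. Lean on these libraries where they do the work, as an engineer would, in place of code of your own. Each camera call takes 0.05 s, during which the arm holds its last target. There are 200 camera calls.

## Working session

There is one attempt and no reset: what is moved stays moved. The work goes in short steps, Python scripts to look and compute and a tool call to move; the robot and the scene stay as the last step left them, time stands still between calls to the robot, and variables do not carry over. Pictures are saved under pics/ and viewed, at most 10 in all, crops included, and the job is handed in when it is done.

Besides the shell and the picture viewer there is one more tool, called by a JSON object that holds its "api" and its "payload", one argument or row to a line. step_arm: Moves the arm, as the interface text tells. Shift numbers are shares of 100 mm and turn numbers shares of pi/4 rad, none past 1 either way. Its arguments: {"type":"object","properties":{"targets":{"type":"array"}},"required":["targets"]}

```bash
mkdir -p pics
cat > h.py <<'E'
import numpy as np, cv2
from plant import bot
def cast(name,u,v,z):
    c=bot.camera_info(name); K=np.array([[c['fx'],0,c['cx']],[0,c['fy'],c['cy']],[0,0,1.]])
    p=cv2.undistortPoints(np.array([[[u,v]]],float),K,np.array([c['k1'],0,0,0,0.]))[0,0]
    T=np.array(c['camera_from_world']); R=T[:3,:3];o=-R.T@T[:3,3]; d=R.T@np.array([p[0],p[1],1])
    return o+d*(z-o[2])/d[2]
def depthpt(name,u,v,D):
    c=bot.camera_info(name); T=np.array(c['camera_from_world']); R=T[:3,:3];o=-R.T@T[:3,3]
    q=cast(name,u,v,0)-o; zc=(R@q)[2]; return o+q*D[int(v),int(u)]/zc
E
python3 - <<'E'
from h import *
for n in("scene","top"):
    a,d=bot.capture(n); cv2.imwrite(f"pics/{n}0.png",a); np.save(n+"0.npy",d)
    T=np.array(bot.camera_info(n)["camera_from_world"]); print(n,-T[:3,:3].T@T[:3,3],T[2,:3])
o=bot.get_obs(); print(o, bot.tips_ahead)
E
```

```text
scene [1100.36791103  559.41097564  778.53868465] [-0.47409538 -0.58487529 -0.65814472]
top [417.64690116 -34.52495359 954.24075749] [ 0.22464828  0.01360334 -0.97434496]
{'time': 0.1, 'joint_positions': array([ 1.06999999e+00,  3.42668073e-01,  1.52490099e+00, -8.98096818e-06,
        1.27540038e+00, -1.46019065e-01]), 'dq': array([ 0.00076598, -0.0018627 , -0.00175947,  0.00044959, -0.00316825,
        0.00116426]), 'tau': array([ 1.25635561e-03, -4.32003236e+01, -2.44696265e+01,  7.18443585e-02,
        5.24819177e-02, -3.91360459e-05]), 'tool_pos': array([182.21078911, 492.02448202, 251.11379284]), 'tcp_rot': array([-3.14022926e+00, -1.91827454e-04,  2.78681788e+00]), 'contact_force': array([-0.25191512,  0.76636692,  0.03051795]), 'moment': array([ 0.00605963,  0.00479386, -0.00935982]), 'finger_force': 0.0, 'grip_width': 91.53713535366614} 25.0
```

View pics/scene0.png

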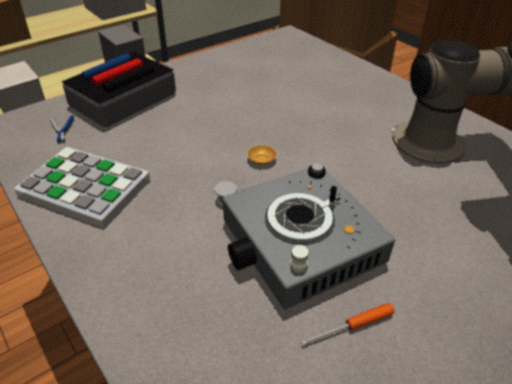

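View pics/top0.png

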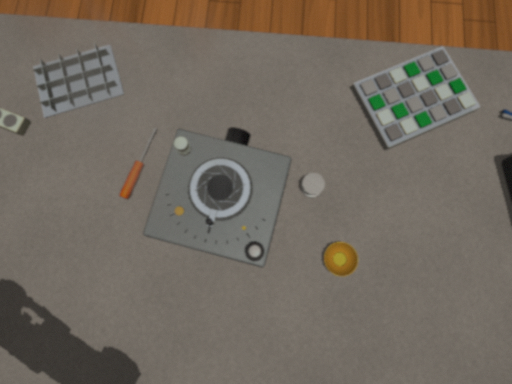

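The scene picture shows the extractor centre-right, with the large brass disc at (349,229) and the small one at (309,186). In the top picture the ring is at about (220,188), the post at (209,222), the large disc at (179,211), the small one at (243,228), and the button at (255,251). The flux jar stands at (181,143). Next I'll measure these.

Run:
```python
from h import *
a=cv2.imread("pics/top0.png"); d=np.load("top0.npy"); s=cv2.imread("pics/scene0.png"); ds=np.load("scene0.npy")
def brass(im,x0,x1,y0,y1):
    h=cv2.cvtColor(im,cv2.COLOR_BGR2HSV); m=cv2.inRange(h,(10,110,90),(30,255,255)); k=np.zeros_like(m);k[y0:y1,x0:x1]=m[y0:y1,x0:x1]
    n,_,st,c=cv2.connectedComponentsWithStats(k); return [(st[i,4],c[i].round(2)) for i in range(1,n) if st[i,4]>3]
bt=brass(a,150,280,190,245); bs=brass(s,295,370,170,245)
for A,c in bt: print('top',A,c,cast('top',*c,88).round(1),depthpt('top',*c,d).round(1))
for A,c in bs: print('scene',A,c,cast('scene',*c,88).round(1),depthpt('scene',*c,ds).round(1))
# ring bright
for n,im,D,box in(('top',a,d,(185,256,152,225)),('scene',s,ds,(260,338,190,245))):
    m=(im.min(2)>150).astype(np.uint8); k=np.zeros_like(m);x0,x1,y0,y1=box;k[y0:y1,x0:x1]=m[y0:y1,x0:x1]
    cs,_=cv2.findContours(k,cv2.RETR_EXTERNAL,cv2.CHAIN_APPROX_NONE); c=max(cs,key=cv2.contourArea)
    P=np.array([cast(n,*p[0],98)[:2] for p in c],np.float32); print(n,'ring',cv2.minEnclosingCircle(P),cv2.fitEllipse(P), cast(n,*np.mean(c[:,0],0),98))
for u,v in((160,225),(265,170),(235,235),(255,251),(209,222)): print(u,v,depthpt('top',u,v,d).round(1))
cs=np.hstack([cv2.resize(a[130:270,140:300],None,fx=2.4,fy=2.4,interpolation=2),cv2.resize(s[156:296,220:390],None,fx=2.4,fy=2.4,interpolation=2)])
cv2.imwrite("pics/c.png",cs); print(cs.shape)
```

```text
top 57 [178.96 210.39] [531.6 156.3  88. ] [531.6 156.3  87.7]
top 10 [243.6 227.6] [504.2   3.8  88. ] [504.    3.7  89.9]
scene 9 [309. 187.] [506.7   6.1  88. ] [504.9   4.4  85.9]
scene 62 [348.66 229.21] [533.4 157.7  88. ] [533.5 157.8  88.1]
top ring ((590.60546875, 55.421905517578125), 64.1956558227539) ((591.9066772460938, 65.54707336425781), (121.8586654663086, 124.28611755371094), 86.25543975830078) [588.30626974  26.71347491  98.        ]
scene ring ((586.9288330078125, 68.64602661132812), 75.54161071777344) ((591.6278686523438, 67.27983856201172), (137.7004852294922, 140.75233459472656), 99.84308624267578) [592.14444295  70.08509429  98.        ]
160 225 [494.7 195.9  85.5]
265 170 [644.3 -34.5  86.7]
235 235 [486.   21.9  86.7]
255 251 [452.9 -26.8 109.2]
209 222 [505.2  77.3 138. ]
(336, 792, 3)
```

View pics/c.png

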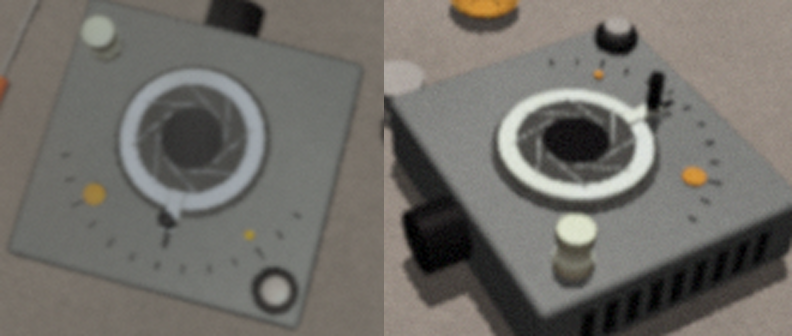

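The large disc is at about (532,157), the ring axis at (592,66) and the post at (507,77). The large disc is therefore on the low-angle side, so I push clockwise by about 49°. I'll drive over with the gripper closed.

{"api": "step_arm", "payload": {
  "targets": [0, -0.45, -0.33, 0, 0, 0, 0, 0, -0.87, -0.64, 0, 0, 0, 0, 0, -0.87, -0.64, 0, 0, 0, 0]
}}

```text
time: 0.48
tool_pos: [243.0, 399.8, 251.6]
tcp_rot: [-3.141, 0.0, 2.783]
contact_force: [-0.9, 0.9, -0.6]
grip_width: 66.6
finger_force: 0.0
```

{"api": "step_arm", "payload": {
  "targets": [0, -0.45, -0.33, 0, 0, 0, 0, 0, -0.87, -0.64, 0, 0, 0, 0, 0, -0.87, -0.64, 0, 0, 0, 0]
}}

```text
time: 0.85
tool_pos: [302.2, 310.4, 251.7]
tcp_rot: [-3.141, 0.0, 2.783]
contact_force: [-0.4, 0.4, -0.5]
grip_width: 36.5
finger_force: 0.0
```

{"api": "step_arm", "payload": {
  "targets": [0, -0.45, -0.33, 0, 0, 0, 0, 0, -0.87, -0.64, 0, 0, 0, 0, 0, -0.87, -0.64, 0, 0, 0, 0]
}}

```text
time: 1.23
tool_pos: [361.6, 220.8, 251.6]
tcp_rot: [3.141, 0.0, 2.783]
contact_force: [-0.4, 0.9, -1.0]
grip_width: 6.5
finger_force: 0.0
```

{"api": "step_arm", "payload": {
  "targets": [0, -0.45, -0.33, 0, 0, 0, 0, 0, -0.87, -0.64, 0, 0, 0, 0, 0, -0.87, -0.64, 0, 0, 0, 0]
}}

```text
time: 1.6
tool_pos: [420.9, 131.1, 251.5]
tcp_rot: [3.141, -0.0, 2.784]
contact_force: [0.0, 0.3, -0.7]
grip_width: 0.5
finger_force: 0.0
```

{"api": "step_arm", "payload": {
  "targets": [0, -0.45, -0.33, 0.2, 0, 0, 0.2, 0, -0.87, -0.64, 0.4, 0, 0, 0.44, 0, -0.87, -0.64, 0.4, 0, 0, 0.44, 0, -0.87, -0.64, 0.4, 0, 0, 0.44]
}}

```text
time: 2.1
tool_pos: [478.5, 43.3, 211.6]
tcp_rot: [3.141, -0.001, 2.444]
contact_force: [-0.3, 0.2, -0.2]
grip_width: 0.5
finger_force: 0.0
```

Run:
```python
from h import *
a,_=bot.capture("top"); s,_=bot.capture("scene")
cs=np.hstack([cv2.resize(a[130:280,140:300],None,fx=2.4,fy=2.4,interpolation=2),cv2.resize(s[146:296,220:390],None,fx=2.4,fy=2.4,interpolation=2)])
cv2.imwrite("pics/d.png",cs)
print(cast('scene',333.3,187.2,140),cast('top',209,221,140)); print(bot.get_obs()['tool_pos'])
```

```text
[510.09106856  80.31354416 140.        ] [507.0928693   77.23384072 140.        ]
[478.61153346  43.2251935  212.21050725]
```

View pics/d.png

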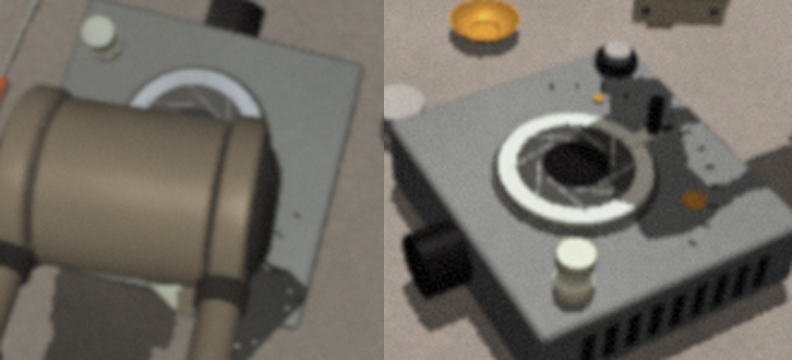

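The top view is hidden by the arm. In the scene view the post is free at crop (656,113) and the gripper is above it. I'll go down beside the post.

{"api": "step_arm", "payload": {
  "targets": [0, 0, 0, 0.3, 0, 0, 0, 0, 0, 0, 0.6, 0, 0, 0, 0, 0, 0, 0.78, 0, 0, 0, 0, 0, 0, 0.78, 0, 0, 0]
}}

```text
time: 2.7
tool_pos: [478.1, 42.5, 133.3]
tcp_rot: [-3.141, -0.002, 2.443]
contact_force: [-0.7, 1.0, 0.4]
grip_width: 0.3
finger_force: 0.0
```

{"api": "step_arm", "payload": {
  "targets": [0, 0, 0.03, 0, 0, 0, 0, 0, 0, 0.06, 0, 0, 0, 0, 0, 0, 0.09, 0, 0, 0, 0, 0, 0, 0.12, 0, 0, 0, 0, 0, 0, 0.14, 0, 0, 0, 0, 0, 0, 0.14, 0, 0, 0, 0]
}}

```text
time: 3.45
tool_pos: [488.2, 51.9, 133.7]
tcp_rot: [3.142, -0.0, 2.441]
contact_force: [-0.6, -0.2, -0.0]
grip_width: 0.5
finger_force: 0.0
```

Run:
```python
from h import *
s,_=bot.capture("scene")
cv2.imwrite("pics/e.png",cv2.resize(s[120:240,270:400],None,fx=4.5,fy=4.5,interpolation=2))
```

```text
(no output)
```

View pics/e.png

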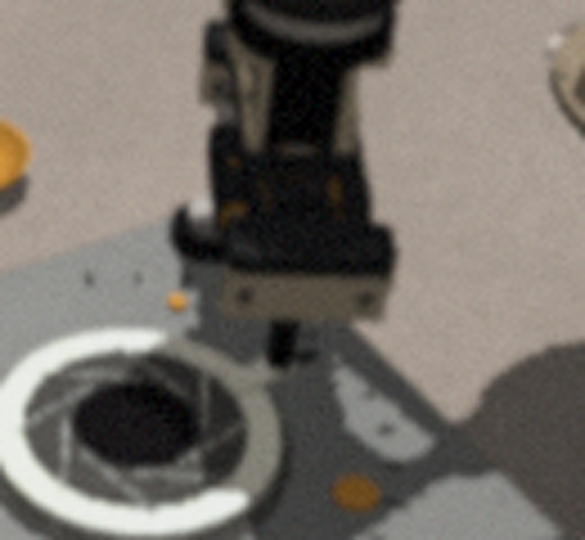

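The overhanging grey bar is the gripper body, above the post (post top is 140 mm, body bottom about 174 mm). The post is free at crop (282,345) and the large disc is at (357,492). I'll push along the arc, slowly and stopping short first.

{"api": "step_arm", "payload": {
  "targets": [0, 0.01, 0.03, 0, 0, 0, 0, 0, 0.02, 0.06, 0, 0, 0, 0, 0, 0.03, 0.09, 0, 0, 0, 0, 0, 0.04, 0.12, 0, 0, 0, 0, 0, 0.055, 0.15, 0, 0, 0, 0, 0, 0.07, 0.18, 0, 0, 0, 0, 0, 0.08, 0.21, 0, 0, 0, 0, 0, 0.09, 0.24, 0, 0, 0, 0, 0, 0.1, 0.27, 0, 0, 0, 0, 0, 0.11, 0.3, 0, 0, 0, 0, 0, 0.12, 0.33, 0, 0, 0, 0, 0, 0.13, 0.36, 0, 0, 0, 0, 0, 0.14, 0.39, 0, 0, 0, 0, 0, 0.14, 0.42, 0, 0, 0, 0, 0, 0.145, 0.45, 0, 0, 0, 0, 0, 0.15, 0.48, 0, 0, 0, 0, 0, 0.15, 0.51, 0, 0, 0, 0, 0, 0.15, 0.54, 0, 0, 0, 0, 0, 0.15, 0.57, 0, 0, 0, 0, 0, 0.15, 0.6, 0, 0, 0, 0]
}}

```text
time: 6.0
tool_pos: [515.5, 107.6, 133.8]
tcp_rot: [3.141, 0.0, 2.441]
contact_force: [-3.6, -0.2, 0.1]
grip_width: 0.4
finger_force: 1.2
```

Run:
```python
from h import *
s,_=bot.capture("scene")
cv2.imwrite("pics/f.png",cv2.resize(s[120:240,270:400],None,fx=4.5,fy=4.5,interpolation=2))
o=bot.get_obs();print(o['tool_pos'],o['contact_force'])
```

```text
[515.79686788 107.75405039 133.78002412] [-2.72026423 -0.89603031  2.2521696 ]
```

View pics/f.png

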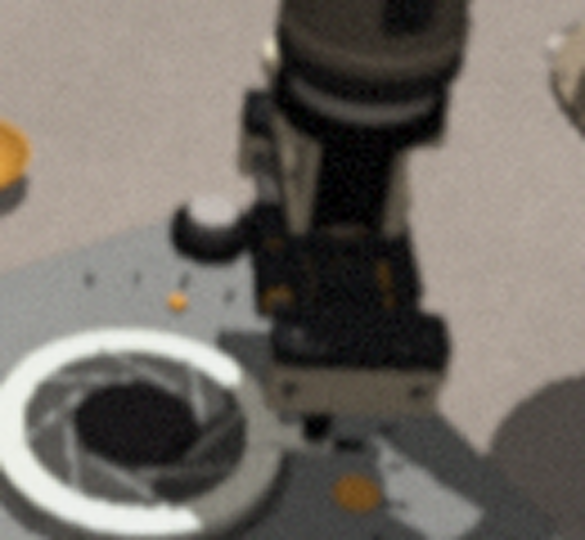

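The lever has moved: the post base is at crop (316,432), the pointer tip at about (366,447), and the large disc at (357,492).

Run:
```python
from h import *
ax=np.array([591.7,66.8])
for u,v,z in((366,447,97),(316,436,101),(357,492,88),(345,443,97)):
    p=cast('scene',270+(u+.5)/4.5-.5,120+(v+.5)/4.5-.5,z)[:2]; w=p-ax; print(p,np.hypot(*w),np.degrees(np.arctan2(w[1],w[0])))
for off in (22,24,26,28):
    y=np.array([.643,.766]); q=np.array([515.7,107.7])+y*(off); h=(q-ax)@y
    print(off, 140-90+np.degrees(0)+0, np.degrees(np.arccos(h/85))+50.0)
```

```text
[514.59824065 144.85579151] 109.71503033868916 134.6477043670605
[531.45852197 127.53172142] 85.54167207758526 134.76781035848978
[532.37328364 157.51558657] 108.39269772879014 123.18412106219323
[520.56106813 136.82188361] 99.81889506614907 135.45338938162982
22 50.0 136.98828629723417
24 50.0 135.63704543314043
26 50.0 134.2833682992051
28 50.0 132.92648119726528
```

{"api": "step_arm", "payload": {
  "targets": [0, 0, 0.02, 0, 0, 0, 0, 0, 0, 0.04, 0, 0, 0, 0, 0, -0.01, 0.06, 0, 0, 0, 0, 0, -0.01, 0.08, 0, 0, 0, 0, 0, -0.02, 0.1, 0, 0, 0, 0, 0, -0.02, 0.12, 0, 0, 0, 0, 0, -0.03, 0.14, 0, 0, 0, 0, 0, -0.03, 0.155, 0, 0, 0, 0, 0, -0.03, 0.155, 0, 0, 0, 0]
}}

```text
time: 7.18
tool_pos: [527.9, 117.4, 133.8]
tcp_rot: [3.141, 0.0, 2.441]
contact_force: [-1.3, -0.5, -0.7]
grip_width: 0.3
finger_force: 0.6
```

Run:
```python
from h import *
s,_=bot.capture("scene")
cv2.imwrite("pics/g.png",cv2.resize(s[180:260,300:400],None,fx=7,fy=7,interpolation=2))
o=bot.get_obs();print(o['tool_pos'],o['contact_force'])
```

```text
[527.89998678 117.33280357 133.77147164] [-1.21912644 -1.34589268  0.29942858]
```

View pics/g.png

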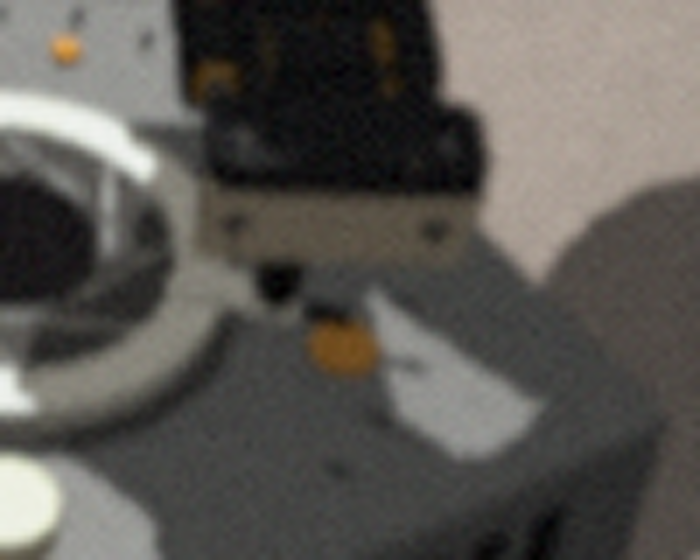

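The pointer runs from crop (308,305) to its tip at about (350,320), and the large disc is centred at (345,347).

Run:
```python
from h import *
ax=np.array([591.7,66.8])
for u,v,z in((350,320,97),(330,312,97),(345,347,88),(283,288,101)):
    p=cast('scene',300+(u+.5)/7-.5,180+(v+.5)/7-.5,z)[:2]; w=p-ax; print(p,np.hypot(*w),np.degrees(np.arctan2(w[1],w[0])))
```

```text
[530.87594489 156.1639821 ] 108.09943097769026 124.2404865017247
[533.19192519 150.10178337] 101.79578542721059 125.08277786917658
[532.9475848  157.80481952] 108.32231288037093 122.84615522460423
[540.37104607 136.67648923] 86.70285611540834 126.29977079895255
```

{"api": "step_arm", "payload": {
  "targets": [0, 0, 0.01, 0, 0, 0, 0, 0, 0, 0.016, 0, 0, 0, 0, 0, 0, 0.016, 0, 0, 0, 0]
}}

```text
time: 7.6
tool_pos: [528.9, 118.4, 133.8]
tcp_rot: [3.141, 0.0, 2.441]
contact_force: [-0.4, -2.6, 0.8]
grip_width: 0.4
finger_force: 1.1
```

{"api": "step_arm", "payload": {
  "targets": [0, 0, -0.05, 0, 0, 0, 0, 0, 0, -0.2, 0, 0, 0, 0, 0, 0, -0.25, -0.3, 0, 0, 0, 0, 0, -0.6, -0.7, 0, 0, 0, 0, 0, -1, -0.7, 0, 0, 0, 0, 0, -1, -0.7, 0, 0, 0]
}}

```text
time: 8.35
tool_pos: [462.4, 40.6, 204.3]
tcp_rot: [3.141, 0.0, 2.439]
contact_force: [0.9, 0.7, 0.6]
grip_width: 0.1
finger_force: 0.0
```

{"api": "step_arm", "payload": {
  "targets": [0, 0.3, -0.5, 0, 0, 0, 0, 0, 0.3, -0.9, 0, 0, 0, 0, 0, 0.3, -0.9, 0, 0, 0, 0]
}}

```text
time: 8.72
tool_pos: [382.0, -8.1, 203.7]
tcp_rot: [3.142, -0.0, 2.439]
contact_force: [0.2, 0.2, 0.4]
grip_width: 0.5
finger_force: 0.0
```

Run:
```python
from h import *
a,da=bot.capture("top"); s,_=bot.capture("scene"); o=bot.get_obs();print(o['tool_pos'],o['tcp_rot'])
cs=np.hstack([cv2.resize(a[180:270,160:240],None,fx=5,fy=5,interpolation=2),cv2.resize(s[155:245,300:375],None,fx=5,fy=5,interpolation=2)])
cv2.imwrite("pics/i.png",cs); print(cs.shape)
```

```text
[383.84241955  -7.33006154 203.88910833] [3.14048391e+00 7.31133766e-04 2.44014396e+00]
(450, 775, 3)
```

View pics/i.png

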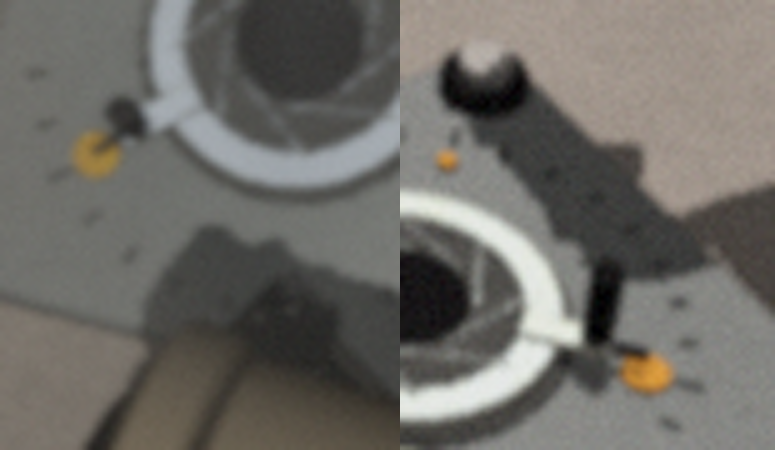

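Both views show the pointer tip over the large disc. In the top crop the tip is at about (93,150) and the disc at (97,155); in the scene crop the tip is at about (649,353) and the disc at (648,372).

Run:
```python
from h import *
ax=np.array([591.7,66.5])
def ang(n,x,y,z):
    p=cast(n,x,y,z)[:2]; w=p-ax; print(n,p.round(1),np.hypot(*w).round(1),np.degrees(np.arctan2(w[1],w[0])).round(1))
f=lambda u:(u+.5)/5-.5
print('disc');ang('top',178.96,210.39,88);ang('scene',348.66,229.21,88)
a,d=bot.capture("top"); s,ds=bot.capture("scene")
print('tip'); ang('top',160+f(93),180+f(150),97); ang('top',160+f(112),180+f(136),97); ang('scene',300+f(649-400),155+f(353),97);ang('scene',300+f(625-400),155+f(346),97)
# post top by dark + depth
for n,im,D,(x0,x1,y0,y1) in(('top',a,d,(176,195,194,212)),('scene',s,ds,(330,350,200,230))):
    P=[depthpt(n,x,y,D) for y in range(y0,y1) for x in range(x0,x1) if im[y,x].max()<75 and D[y,x]>0]
    P=np.array(P);
    q=P[(P[:,2]>130)&(P[:,2]<146)] if n=='top' else P[(P[:,2]>106)&(P[:,2]<146)]
    m=q[:,:2].mean(0);w=m-ax; print(n,'post',len(q),m.round(1),np.hypot(*w).round(1),np.degrees(np.arctan2(w[1],w[0])).round(1))
# button
b=[(x,y) for y in range(235,265) for x in range(240,270) if a[y,x].min()>130]
m=np.mean(b,0);print('button top',len(b),m,cast('top',*m,107))
b=[(x,y) for y in range(158,178) for x in range(305,330) if s[y,x].min()>110]
m=np.mean(b,0);print('button scene',len(b),m,cast('scene',*m,107), depthpt('scene',*m,ds))
a0=cv2.imread('pics/top0.png')
b=[(x,y) for y in range(235,265) for x in range(240,270) if a0[y,x].min()>130]
m=np.mean(b,0);print('button top0',len(b),m,cast('top',*m,107), depthpt('top',*m,np.load('top0.npy')))
s0=cv2.imread('pics/scene0.png')
b=[(x,y) for y in range(158,178) for x in range(305,330) if s0[y,x].min()>130 and s0[y,x].ptp()<25] if 0 else [(x,y) for y in range(160,175) for x in range(308,327) if s0[y,x].min()>120]
m=np.mean(b,0);print('button scene0',len(b),m,cast('scene',*m,107))
```

```text
disc
top [531.6 156.3] 108.0 123.8
scene [533.4 157.7] 108.2 122.6
tip
top [532.  156.2] 107.8 123.6
top [539.2 148.4] 97.3 122.7
scene [531.  155.8] 108.0 124.2
scene [536.  146.6] 97.6 124.8
top post 31 [542.9 135.3] 84.3 125.3
scene post 89 [549.  140.8] 85.7 119.9
button top 66 [255.34848485 250.72727273] [453.64816583 -27.47175722 107.        ]
button scene 289 [316.71280277 163.93079585] [449.92011137 -29.87158102 107.        ] [ 344.67191926 -125.22269722   -1.66088336]
button top0 76 [254.55263158 250.96052632] [453.00035861 -25.76198964 107.        ] [453.02228094 -25.75655581 106.47463441]
button scene0 149 [317.45637584 163.63758389] [447.68747159 -29.61368761 107.        ]
```

The pointer is over the disc's middle to within about 1–2 mm. Next is the button at about (453,-26), top at 107 mm.

{"api": "step_arm", "payload": {
  "targets": [0, -0.33, 0.15, 0, 0, 0, 0, 0, -0.65, 0.3, 0.2, 0, 0, 0, 0, -0.65, 0.3, 0.6, 0, 0, 0, 0, -0.65, 0.3, 0.67, 0, 0, 0, 0, -0.65, 0.3, 0.67, 0, 0, 0]
}}

```text
time: 9.55
tool_pos: [452.4, -25.9, 136.8]
tcp_rot: [-3.141, -0.001, 2.442]
contact_force: [0.5, 0.3, -0.4]
grip_width: 0.7
finger_force: 0.0
```

{"api": "step_arm", "payload": {
  "targets": [0, 0, 0, 0.02, 0, 0, 0, 0, 0, 0, 0.04, 0, 0, 0, 0, 0, 0, 0.06, 0, 0, 0, 0, 0, 0, 0.08, 0, 0, 0, 0, 0, 0, 0.08, 0, 0, 0]
}}

```text
time: 10.18
tool_pos: [452.7, -26.4, 129.0]
tcp_rot: [3.141, 0.001, 2.441]
contact_force: [0.3, 0.3, 3.4]
grip_width: 0.5
finger_force: 1.6
```

Contact has been made and the button is going down. I'll press to the bottom stop.

{"api": "step_arm", "payload": {
  "targets": [0, 0, 0, 0.015, 0, 0, 0, 0, 0, 0, 0.025, 0, 0, 0, 0, 0, 0, 0.035, 0, 0, 0, 0, 0, 0, 0.035, 0, 0, 0]
}}

```text
time: 10.68
tool_pos: [452.7, -26.4, 126.1]
tcp_rot: [3.141, 0.001, 2.441]
contact_force: [-1.7, 0.3, 12.1]
grip_width: 0.6
finger_force: 6.3
```

{"api": "step_arm", "payload": {
  "targets": [0, 0, 0, 0.01, 0, 0, 0, 0, 0, 0, 0.015, 0, 0, 0, 0, 0, 0, 0.015, 0, 0, 0]
}}

```text
time: 11.05
tool_pos: [452.8, -26.5, 125.8]
tcp_rot: [3.141, 0.002, 2.441]
contact_force: [-4.7, 1.6, 26.1]
grip_width: 0.2
finger_force: 13.0
```

It's hard against the bottom stop: 26 N, and z has stopped at 126 mm. I'll release and move clear.

{"api": "step_arm", "payload": {
  "targets": [0, 0, 0, -0.05, 0, 0, 0, 0, 0, 0, -0.2, 0, 0, 0, 0, 0, 0, -0.6, 0, 0, 0, 0, 0, -0.3, -1, 0, 0, 0, 0, 0, -0.8, -1, 0, 0, 0, 0, 0, -0.8, -1, 0, 0, 0, 0, 0, -0.8, -1, 0, 0, 0]
}}

```text
time: 11.92
tool_pos: [400.6, -87.4, 223.3]
tcp_rot: [3.142, -0.001, 2.44]
contact_force: [-0.1, -0.1, -0.3]
grip_width: 0.3
finger_force: 0.0
```

Run:
```python
from h import *
a,d=bot.capture("top"); s,_=bot.capture("scene"); o=bot.get_obs();print(o['tool_pos'],o['contact_force'],o['time'])
s0=cv2.imread('pics/scene0.png')
cs=np.hstack([cv2.resize(a[100:280,110:300],None,fx=2.2,fy=2.2,interpolation=2),cv2.resize(s[140:320,210:380],None,fx=2.2,fy=2.2,interpolation=2)])
cv2.imwrite("pics/j.png",cs); print(cs.shape)
```

```text
[400.97040267 -86.96079426 223.27042294] [ 0.31224642 -0.89103079 -0.18640766] 12.025
(396, 792, 3)
```

View pics/j.png

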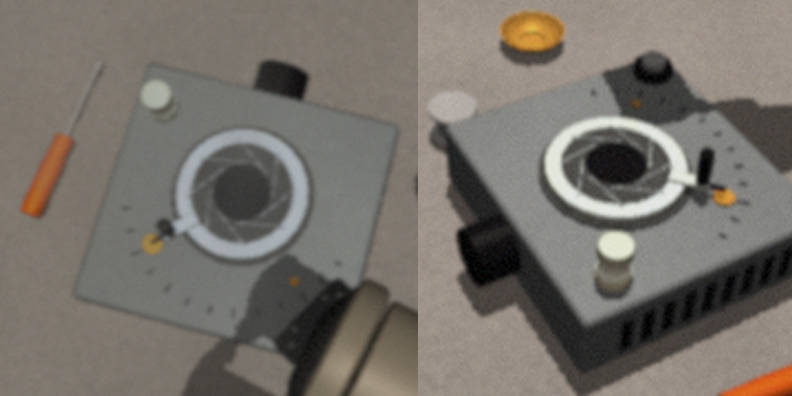

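The pointer is still over the large disc: top crop (152,243), scene crop (723,195). The button is up, and the jar, screwdriver, spool and tin haven't moved. The arm is clear, so I'm handing in.

```bash
python3 -c "
from plant import bot
print(bot.close_job())"
```

```text
the job is handed in; nothing more can be done
None
```

The job is handed in at about 12 s: the pointer tip is over the large brass disc to within about 1–3 mm of its middle, the start button was pressed to its stop and released, and the arm is clear with the bystanders unmoved in the last pictures.

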